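# Scrap the seized hub bolt and case the feeler gauge

### The job

The corroded hub bolt lying in front of the feeler gauge case is a reject: put it into the scrap bin at the table's edge first. Then slide the feeler gauge, leaves first, into its chrome case until it is fully home, with its broad holder block up against the mouth, and let go of it. Leave the other things on the table where they are.

Things in the scene. Friction and masses are not known exactly. Their poses are not given: they have to be found in the camera images.
- feeler_gauge: feeler gauge lying flat left or right of the case: a bright straight stack of steel leaves 80 long, 16 wide, 10 mm high, with a dark steel holder block at one end, 34 long, 32 wide, 14 mm high, undersides flush. Origin: on the underside at the shoulder where leaves meet block; x points along the leaves (leaves x = 0 to 80 mm, block -34 to 0), z up
- case_mouth (a point): mouth of the chrome case: mid-width in the plane of the rim, at the height of the cavity floor, 16 mm above the table; x points straight into the case, z up. Cavity 18.4 wide, 12.4 mm high, end wall 86 mm in; the first 8 mm is a funnel whose rim is 4 mm wider on all four sides. Home: the gauge's origin at this point, its block against the rim
- feeler_case: chrome feeler gauge case, a level rectangular sleeve fixed on a low dark foot. Origin on the table below the mouth's rim; x points into the case. Outside 23.4 wide, 89 long; top 31 mm, funnel lip 10 to 35 mm above the table; a 6 mm thumb slot runs along the top; the foot is 44 wide and starts 11 mm behind the rim
- hub_bolt: corroded bronze hub bolt with a seized nut, lying level along its x in front of the case's mouth: round shank 16 mm across whose bare part runs x = -26 to 26 mm, hex head x = -40 to -26 and hex nut x = 26 to 40 mm, both 24 mm across flats, thread end to x = 50 mm. Axis 12 mm above the table. Origin: under the middle of the bare shank, at table height
- bin_mouth (a point): centre of the open top of the sheet-steel scrap bin hung on the right-hand table edge, level with its rim. Opening 164 mm along x, 129 mm along y; walls 3 mm; the bin's z axis points out of its mouth
- bin_floor (a point): centre of the scrap bin's inside floor, 137 mm below the mouth, same axes
- scrap_bin (a joint): tilt of the scrap bin on its stiff hinge along the table edge: 0 upright, positive tips its mouth towards the table (rad); it stays where it is
- go_gauge: go gauge (bystander): yellow round plastic handle 60 x 22 mm lying level along its x, a bare steel plug at each end, 112 mm long over all, 22 mm high; origin under the middle of the handle
- washer_a: dull copper washer (bystander), 36 mm outside, 18 mm hole, 5 mm thick, flat on the table behind the feeler gauge's holder block; origin centre of underside
- washer_b: the other dull copper washer (bystander), same size, flat on the table beside the case; origin centre of underside
- collar_nut: dark steel round collar nut (bystander), 32 mm across, 28 mm high, standing by the case's other side; origin centre of underside
- setting_block: plain steel setting block (bystander), 40 long (its x), 15 wide, 25 mm high, standing on the table close beside the feeler gauge's leaves; origin centre of underside
- oil_bottle: white plastic bottle (bystander), 56 mm across, 170 mm tall, standing at the back left; origin centre of underside
- paste_jar: amber glass jar (bystander), 64 mm across, 90 mm tall, standing at the back right; origin centre of underside
There are look-alikes about, which are no part of the job. Of the things that look like the feeler_gauge, the smallest one is meant.

How it is judged:
On the way, in this order (a step that is already met when the one before it is completed fails the run):
1. the hub bolt is in the scrap bin (x of hub_bolt in the frame of bin_floor between -0.085 and 0.085 m and y of hub_bolt in the frame of bin_floor between -0.068 and 0.068 m and z of hub_bolt in the frame of bin_floor between -0.01 and 0.115 m), for 0.2 s.
2. the feeler gauge is fully home in its case (x of feeler_gauge in the frame of case_mouth between -0.004 and 0.006 m and y of feeler_gauge in the frame of case_mouth between -0.004 and 0.004 m and z of feeler_gauge in the frame of case_mouth between -0.005 and 0.006 m and angle between the x axis of feeler_gauge and the x axis of case_mouth, either way round below 0.08 rad), for 0.2 s.
At the end, for the whole second after the job is handed in: hub bolt at rest inside the scrap bin (its middle between the walls and below the rim); feeler gauge at rest in its case, shoulder within 4 mm of the mouth's rim, within 4 mm sideways, 6 mm in height and 0.08 rad of the case's axis (all of step 1 and all of step 2 and linear speed of feeler_gauge below 0.01 m/s and linear speed of hub_bolt below 0.02 m/s); the robot touches nothing.
It fails at once if a bystander (go gauge, washer, collar nut, setting block, bottle or jar) shifted more than 25 mm or was knocked over (distance of any of go_gauge, washer_a, washer_b, collar_nut, setting_block, oil_bottle, paste_jar from where it was at the start of the episode above 0.025 m or angle between any of go_gauge, washer_a, washer_b, collar_nut, setting_block, oil_bottle, paste_jar's own z axis and vertical above 0.6 rad).
It also fails if it takes over 64 s, if anything falls off the work surface, if the arm or the gripper's body presses on something with over 40 N, if the wrist force passes 120 N, or if a joint passes its speed limit or range.

### The arm

A 7-joint arm with a two-finger parallel gripper is mounted at the origin on the work surface. World frame = base frame: x ahead of the robot, y to its left, z up, the work surface at z = 0. Lengths are in m, angles in rad, forces in N, time in s.
With the tool pointing down it reaches from about 0.4 to 0.9 m from the base axis. Payload 5.5 kg.
Tool frame: the origin (TCP) lies midway between the tips of the shut fingers; the grasp point (between the pads) lies 19 mm behind it (manip.grip_depth is the distance from the TCP to the grasp point, in m); z points along the fingers, y is the line along which they close (so a half turn about z gives the same grasp; the last joint's range is limited). The gripper opens to 92 mm and grips with 3 to 60 N. Pads are 19 mm wide; open, the fingers measure 130 mm over their backs; the gripper's body (75 mm by 190 mm) begins 47 mm behind the grasp point.
Start: joints at [1.555, 0.501, -0.427, 1.55, 0.221, 1.138, -0.21], TCP at [0.179, -0.625, 0.227] pointing down, gripper open.
Joint ranges: [-2.88, 2.88], [-0.31, 2.03], [-1.54, 1.56], [0.2, 2.42], [-1.41, 4.55], [0.19, 2.02], [-2.57, 2.57]. Speed limits (rad/s): [2.57, 2.57, 3.14, 3.14, 3.14, 3.14, 3.14].

### API

Orientations are given as a unit quaternion [x, y, z, w].
In Python, from bench import manip, effector, viewer gives the robot as it stands. Calls block until the motion is done:
- manip.move_pose(position, orientation): joint-space move of the TCP to a pose.
- manip.servo_line(position, ori=None, vel=0.15): straight line of the TCP; ori=None keeps the orientation; vel is the mean speed in m/s.
- manip.movej(angles): joint-space move.
- effector.open_jaws() and effector.close(f_grip=None): open the fingers fully, or close them until they stop; f_grip is the grip in N (None keeps the last).
- manip.sleep(seconds).
- manip.solve_ik(position, orientation): joint angles nearest the present ones, or None.
- viewer.get_image(name): name is "scene" or "top"; returns the picture (420x560x3 uint8, red, green, blue); there is no depth.
- viewer.get_calibration(name): a dict with "vfov" (degrees; the focal length in pixels is half the picture's height over the tangent of half this angle, whatever the lens; pixels are square), "cx", "cy" (the principal point, pixels), "eye" and "attitude" of the camera in the world. Camera axes: x right, y down, z forward; pixel columns grow to the right and rows downward; lengths in m; the calibration is good to about 2 mm. A picture is of the moment at which its call begins. get_calibration takes no time and is no camera call.
A pose or a line that the arm cannot do raises manip.PlanningError and nothing moves.
- manip.hand_in(): hands the job in; it is judged then, once.
Readings, each from a call of its own:
- manip.current_clock(): time.
- manip.current_q(): joint angles.
- manip.current_joint_velocities(): joint speeds.
- manip.current_tau(): joint torques, N m.
- manip.current_tool_pos(): TCP position.
- manip.current_tcp_rot(): TCP orientation.
- manip.current_force(): force on the tool from outside, world axes, zero at the start.
- manip.current_wrist_torque(): the same for the moment, N m.
- manip.current_finger_gap(): finger opening in m.
- manip.current_gripper_force(): force on a finger pad.
Only numpy, scipy, OpenCV 4.12 (cv2) and the standard library are available. Lean on these libraries where they do the work, as an engineer would, in place of code of your own. Each camera call takes 0.05 s, during which the arm holds its last target. There are 200 camera calls.

## Working session

There is one attempt and no reset: what is moved stays moved. The work goes in short steps, each a Python script; the robot and the scene stay as the last script left them, time stands still between calls to the robot, and variables do not carry over. Pictures are saved under pics/ and viewed, at most 10 in all, crops included, and the job is handed in when it is done.

```bash
ls; mkdir -p pics
python3 - <<'E'
from bench import manip, effector, viewer
import cv2
for n in("scene","top"):
    im=viewer.get_image(n); cv2.imwrite(f"pics/{n}0.png",cv2.resize(im[:,:,::-1],(784,588),interpolation=cv2.INTER_CUBIC)); cv2.imwrite(f"{n}_raw.png",im[:,:,::-1])
    print(viewer.get_calibration(n))
print(manip.current_clock(),manip.current_tcp_rot(),manip.current_tool_pos(),manip.current_q())
E
```

```text
pics
{'vfov': 53.262132618890114, 'cx': 275.93751745850165, 'cy': 203.760128805562, 'eye': array([ 0.75648266, -0.498533  ,  0.81763487]), 'attitude': array([ 0.92627196,  0.26122679, -0.07066839, -0.26227238])}
{'vfov': 52.06854302783096, 'cx': 283.62190864451, 'cy': 205.70613840723203, 'eye': array([ 0.31858409, -0.06489751,  1.1109065 ]), 'attitude': array([-0.69452548,  0.71479339, -0.05140647,  0.0637349 ])}
0.1 [ 9.90291972e-01  1.39000164e-01 -9.26655066e-05 -8.69235105e-04] [ 0.17869942 -0.62429446  0.22580232] [ 1.55517807  0.50173818 -0.42685075  1.55133     0.22081537  1.138334
 -0.21030439]
```

View pics/top0.png

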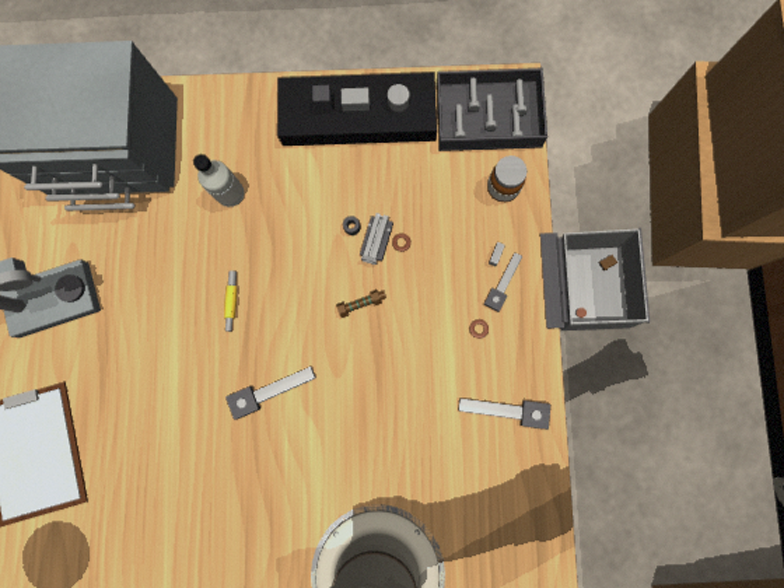

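View pics/scene0.png

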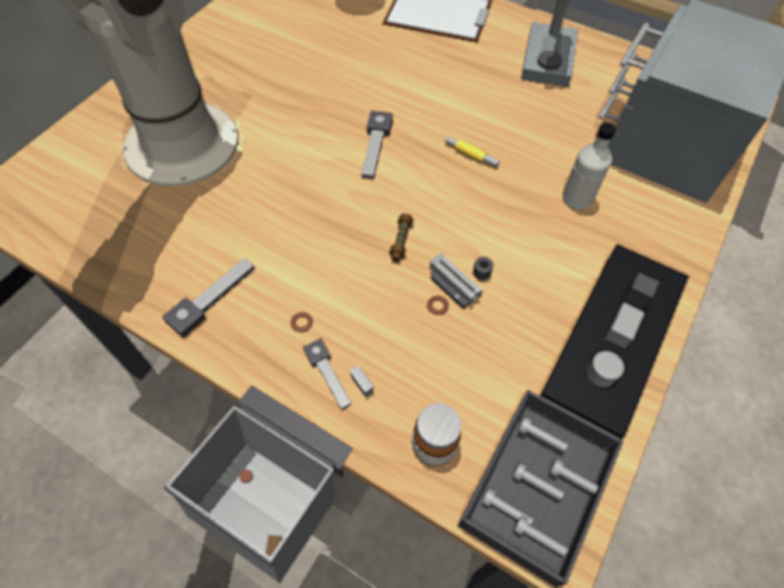

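The top view shows the bolt at about (360,303), the case at (376,240) and the bin at (605,280). Three gauge-like things are visible: (505,280), (270,392) and (505,410). The one at (505,280), beside the setting block with a washer behind it, is clearly the smallest, so it's the likely target. Next I'll write helpers, check them against known sizes, and make an enlarged crop to confirm.

```bash
cat > h.py <<'E'
import numpy as np, cv2
from scipy.spatial.transform import Rotation as R
from bench import manip, effector, viewer
def cam(n):
    c=viewer.get_calibration(n); f=210/np.tan(np.radians(c['vfov'])/2)
    return np.array([[f,0,c['cx']],[0,f,c['cy']],[0,0,1]]),R.from_quat(c['attitude']).as_matrix(),np.array(c['eye'])
def proj(n,P):
    K,A,e=cam(n); p=(np.atleast_2d(P)-e)@A@K.T; return p[:,:2]/p[:,2:]
def ray(n,uv):
    K,A,e=cam(n); uv=np.atleast_2d(uv).astype(float); d=np.c_[uv,np.ones(len(uv))]@np.linalg.inv(K).T@A.T
    return e,d/np.linalg.norm(d,axis=1)[:,None]
def onz(n,uv,z):
    e,d=ray(n,uv); return (e+d*((z-e[2])/d[:,2])[:,None])
def tri(ut,us):
    e1,d1=ray('top',ut);e2,d2=ray('scene',us);out=[]
    for a,b in zip(d1,d2):
        s=np.linalg.lstsq(np.c_[a,-b],e2-e1,rcond=None)[0];p=e1+a*s[0];q=e2+b*s[1];out.append(np.r_[(p+q)/2,np.linalg.norm(p-q)])
    return np.array(out)
E
python3 - <<'E'
from h import *
np.set_printoptions(precision=4,suppress=True)
print(cam('top')[1],cam('scene')[1])
print("base/tcp top",proj('top',[[0,0,0],[.179,-.625,.227]])*1.4,"scene",proj('scene',[[0,0,0],[.179,-.625,.227]])*1.4)
t=lambda *p:np.array(p)/1.4
# feature: table points in both: washer a, washer b, go gauge ; z should be ~0.005
print(tri(t([479,328],[401,242],[231,301],[360,303]),t([301,321],[438,305],[471,152],[402,237])))
a=cv2.imread('top_raw.png');b=cv2.imread('scene_raw.png')
A=cv2.resize(a[160:235,325:400],None,fx=5,fy=5,interpolation=3)
B=cv2.resize(b[235:310,205:280],None,fx=5,fy=5,interpolation=3)
C=cv2.resize(a[145:240,230:310],(316,375),interpolation=3)
cv2.imwrite('pics/c1.png',np.hstack([A,B]))
# grid crop of case and bolt
C=cv2.resize(a[145:235,235:300],None,fx=6,fy=6,interpolation=3);D=cv2.resize(b[145:235,270:350],None,fx=6,fy=6,interpolation=3)
cv2.imwrite('pics/c2.png',cv2.resize(np.hstack([C,D]),None,fx=.9,fy=.9)); print(np.hstack([C,D]).shape)
E
```

```text
[[-0.0271 -0.9863  0.1625]
 [-0.9994  0.03    0.015 ]
 [-0.0197 -0.162  -0.9866]] [[ 0.8535  0.4469 -0.2679]
 [ 0.521  -0.7259  0.449 ]
 [ 0.0061 -0.5228 -0.8524]]
base/tcp top [[377.3083 573.7016]
 [812.898  477.0043]] scene [[ 182.2948  143.0554]
 [-161.9436  424.2107]]
[[ 0.4216 -0.1966  0.0051  0.0002]
 [ 0.5895 -0.0575  0.0019  0.0009]
 [ 0.485   0.2611  0.0099  0.0003]
 [ 0.4746  0.0218  0.0107  0.0022]]
(540, 870, 3)
```

View pics/c1.png

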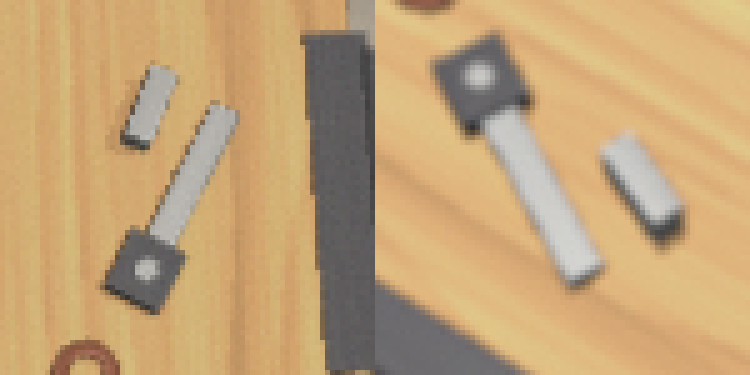

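View pics/c2.png

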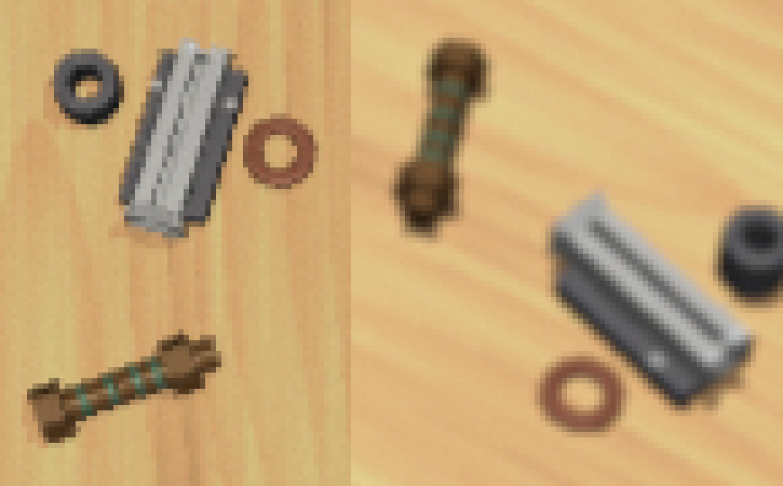

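The first crop confirms the target: dark block with a white dot at one end, short leaves pointing up and right, the setting block beside it and the washer behind. It is much shorter than the other two. The second crop shows the bolt head on the left at (55,410) and the thread end on the right at (215,352). The case mouth is its near end, around (155,225), facing the bolt. Next I'll measure these by masks and look at the case enlarged.

```bash
cat > m.py <<'E'
from h import *
np.set_printoptions(precision=4,suppress=True)
t=lambda *p:np.array(p)/1.4
im={n:cv2.imread(f'{n}_raw.png') for n in('top','scene')}
def comp(n,lo,hi,roi):
    x0,y0,x1,y1=roi; h=cv2.cvtColor(im[n][y0:y1,x0:x1],cv2.COLOR_BGR2HSV); m=cv2.inRange(h,lo,hi)
    k,l,s,c=cv2.connectedComponentsWithStats(m,connectivity=4); i=1+np.argmax(s[1:,4]); return c[i]+[x0,y0],s[i,4],np.argwhere(l==i)[:,::-1]+[x0,y0]
E
python3 - <<'E'
from m import *
P={}
for n,rl in(('top',(350,178,376,212)),('scene',(225,250,252,295))):
    c,a,px=comp(n,(0,0,120),(179,70,255),rl); L=onz(n,c,.005)[0]
    rb=(342,200,366,225) if n=='top' else (213,239,238,263)
    h=cv2.cvtColor(im[n],cv2.COLOR_BGR2HSV); 
    c2,a2,px2=comp(n,(0,0,0),(179,110,115),rb)
    q=cv2.minAreaRect(cv2.convexHull(px2.astype(np.float32)))
    B=onz(n,q[0],.007)[0]; Bc=onz(n,c2,.007)[0]
    d=L-B; print(n,'leaf',L,a,'block',B,Bc,a2,'dist',np.hypot(*d[:2]),'yaw',np.arctan2(d[1],d[0]))
    w=onz(n,px,.01)[:,:2]; e,v=np.linalg.eigh(np.cov(w.T)); print('pca yaw',np.arctan2(*(v[:,1]*np.sign(v[0,1]))[::-1]),np.sqrt(12*e))
    rr=(238,203,280,228) if n=='top' else (276,150,298,190)
    c,a,px=comp(n,(0,60,0),(179,255,135),rr); W=onz(n,px,.012)[:,:2]; e,v=np.linalg.eigh(np.cov(W.T)); u=v[:,1]*-np.sign(v[1,1]); s=(W-W.mean(0))@u
    print('bolt c',W.mean(0),a,'yaw',np.arctan2(u[1],u[0]),'ext',s.min(),s.max())
top=t([565,235],[567,328],[648,322],[640,229]);sc=t([333,470],[240,410],[170,488],[278,572])
r=tri(top,sc);print('bin',r,np.linalg.norm(np.diff(np.r_[r,r[:1]][:,:3],axis=0),axis=1))
A=cv2.resize(im['top'][150:193,255:290],None,fx=11,fy=11,interpolation=3);B=cv2.resize(im['scene'][178:221,304:347],None,fx=9,fy=11,interpolation=3)
B=cv2.resize(im['scene'][178:221,305:345],None,fx=9.5,fy=11,interpolation=3)
cv2.imwrite('pics/case.png',np.hstack([A,B]));print(A.shape,B.shape)
A=cv2.resize(im['top'][160:240,380:468],None,fx=3.5,fy=3.5,interpolation=3);B=cv2.resize(im['scene'][272:412,115:255],None,fx=3.5,fy=3.5,interpolation=3)
o=np.zeros((490,308+490,3),np.uint8);o[:280,:308]=A;o[:,308:]=B;cv2.imwrite('pics/bin.png',o)
E
```

```text
top leaf [ 0.5241 -0.2566  0.005 ] 186 block [ 0.4745 -0.2282  0.007 ] [ 0.4734 -0.2276  0.007 ] 144 dist 0.05713735600153098 yaw -0.5209597681676896
pca yaw -0.5252406750167555 [0.0162 0.0785]
bolt c [0.4675 0.0411] 135 yaw -1.2601629811315613 ext -0.022171870938358394 0.029040798168598454
scene leaf [ 0.5222 -0.2556  0.005 ] 331 block [ 0.4737 -0.2293  0.007 ] [ 0.4736 -0.2294  0.007 ] 155 dist 0.05516636907906436 yaw -0.49883611661706323
pca yaw -0.5091548296585422 [0.0179 0.0832]
bolt c [0.4747 0.0195] 294 yaw -1.2373713022143675 ext -0.051436354780063545 0.05088432823225315
bin [[ 0.5924 -0.3631  0.0103  0.0047]
 [ 0.4212 -0.3594 -0.0143  0.0075]
 [ 0.4242 -0.4966  0.02    0.0066]
 [ 0.6018 -0.5035  0.0053  0.0088]] [0.173  0.1415 0.1783 0.1408]
(473, 385, 3) (473, 380, 3)
```

View pics/case.png

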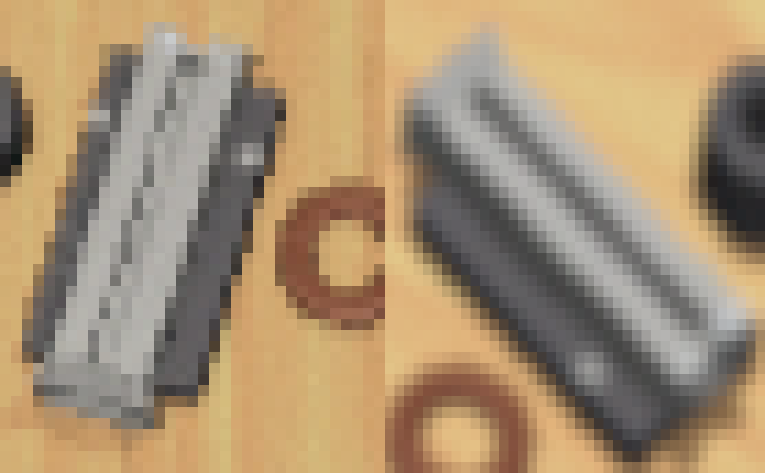

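View pics/bin.png

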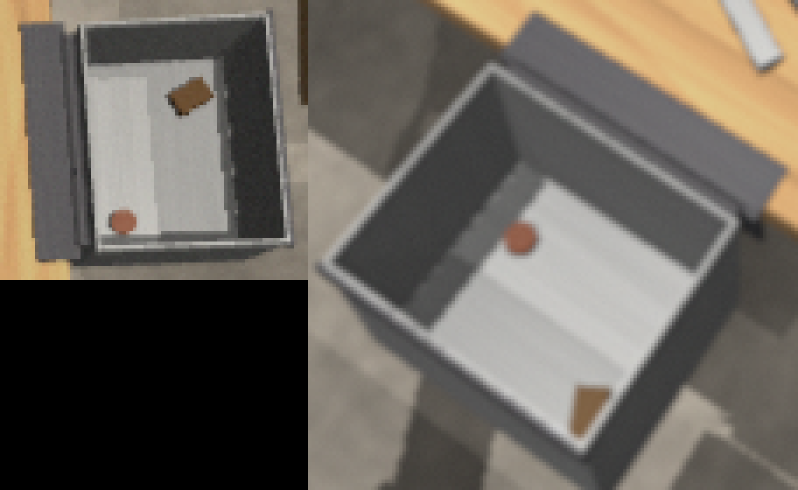

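Both crops are clear. The case mouth is the near lip (lower end in the top view, around (95,412) in the crop), and the foot starts behind it. The bin is about upright, with its rim corners sharp in both views. Next I'll compute the case axis, rim and bin values from these.

Run:
```python
from m import *
g=im['top'].astype(float); hsv=cv2.cvtColor(im['top'],cv2.COLOR_BGR2HSV)
Lp,Rp=[],[]
for v in range(157,181):
    vf=(v-150+.5)*11-.5; c=152+(60-vf)*.295+46   # approx centre in crop
    u0=(c+.5)/11-.5+255
    sal=im['top'][v,:,:].mean(1).astype(float)
    xs=np.arange(int(u0)-8,int(u0)+9); s=sal[xs]; lev=135
    i=[k for k in range(1,len(xs)) if (s[k-1]<lev)!=(s[k]<lev) ]
    cr=[xs[k-1]+(lev-s[k-1])/(s[k]-s[k-1]) for k in i]
    l=[x for x in cr if -6.5<x-u0<-2]; r=[x for x in cr if 2<x-u0<6.5]
    if l and r: Lp.append((min(l,key=lambda x:abs(x-u0+4.3)),v)); Rp.append((min(r,key=lambda x:abs(x-u0-4.3)),v))
Lw=onz('top',Lp,.031)[:,:2];Rw=onz('top',Rp,.031)[:,:2]
def line(w):
    vx,vy,x,y=cv2.fitLine(w.astype(np.float32),cv2.DIST_HUBER,0,.001,.001).ravel(); s=np.sign(vx); return np.array([x,y]),np.array([vx,vy])*s
for n,w in(('L',Lw),('R',Rw)):
    p,d=line(w); r=(w-p)@[-d[1],d[0]]; print(n,len(w),p,np.arctan2(d[1],d[0]),'rms',r.std())
M=(Lw+Rw)/2; p,d=line(M); print('mid',p,d,np.arctan2(d[1],d[0]),'width',np.abs((Rw-Lw)@[-d[1],d[0]]).mean())
un=lambda q,s,o:(np.array(q)+.5)/np.array(s)-.5+np.array(o)
rim=onz('top',un([95,412],11,(255,150)),.010)[0][:2]; far=onz('top',un([202,38],11,(255,150)),.031)[0][:2]
rs=onz('scene',un([[25,105],[105,30],[65,67]],(9.5,11),(305,178)),.035)[:,:2]
slot=onz('scene',un([[100,100],[320,315]],(9.5,11),(305,178)),.031)[:,:2]
off=lambda q:((q-p)@d,(q-p)@[-d[1],d[0]])
print('rim',rim,off(rim),'far',far,off(far),'scene rim35',[off(q) for q in rs],'slot',[off(q) for q in slot])
e=onz('top',un([[45,412],[217,352]],5.4,(235,145)),.012)[:,:2]; print('bolt ends',e,np.linalg.norm(e[1]-e[0]),e[0]+(e[1]-e[0])*40/90, np.arctan2(*(e[1]-e[0])[::-1]))
T=un([[83,27],[98,246],[290,241],[268,14]],3.5,(380,160));S=un(np.array([[735,220],[492,68],[323,265],[583,450]])-[308,0],3.5,(115,272))
r=tri(T,S);print('bin',r,r.mean(0))
```

```text
L 24 [0.5956 0.0017] -0.30783895 rms 0.0003204975558612359
R 24 [ 0.6032 -0.0245] -0.30181223 rms 0.0003117658997225356
mid [ 0.6002 -0.0116] [ 0.9533 -0.302 ] -0.30683973 width 0.022657953998921194
rim [0.5511 0.004 ] (np.float64(-0.05148103094294384), np.float64(0.00010331569913010103)) far [ 0.6361 -0.0244] (np.float64(0.038099199593057444), np.float64(-0.0012769993967362988)) scene rim35 [(np.float64(-0.05021624839341501), np.float64(-0.016283091720225035)), (np.float64(-0.05129007579492066), np.float64(0.010986970762813027)), (np.float64(-0.05084045365553107), np.float64(-0.002633589469011009))] slot [(np.float64(-0.041216770227914167), np.float64(0.00014005117397380547)), (np.float64(0.029408183837584537), np.float64(0.0028679868457297765))]
bolt ends [[ 0.4631  0.0579]
 [ 0.4896 -0.025 ]] 0.08704546988259117 [0.4749 0.0211] -1.2611695152404796
bin [[ 0.5913 -0.3623  0.0157  0.0017]
 [ 0.4266 -0.3627  0.0149  0.0014]
 [ 0.4252 -0.495   0.0298  0.0001]
 [ 0.5933 -0.4949  0.0286  0.0009]] [ 0.5091 -0.4287  0.0223  0.001 ]
```

Results:
- **Mouth:** (0.552, 0.004), yaw −0.305. Sleeve width measures 22.7 mm against 23.4 mm given.
- **Bolt:** mid-shank (0.475, 0.021), yaw −1.26.
- **Bin:** rim centre (0.509, −0.429, 0.022), tipped about 0.1 rad towards the table.
- **Gauge:** yaw about −0.515.

All of these agree with the sizes given, so I'll take the bolt first.

```bash
cat >> h.py <<'E'
def q(phi):
    y=np.array([np.cos(phi),np.sin(phi),0]);z=np.array([0,0,-1.]);return R.from_matrix(np.c_[np.cross(y,z),y,z]).as_quat()
def best(pos,phi):
    c=[]
    for p in(phi,phi+np.pi):
        s=manip.solve_ik(pos,q(p))
        if s is not None: c.append((np.abs(np.array(s)-manip.current_q()).max(),p))
    print('best',c); return min(c)[1]
E
python3 - <<'E'
from h import *
np.set_printoptions(precision=4,suppress=True)
b=[.4748,.0213]; ph=best(b+[.12],-1.258+np.pi/2)
manip.move_pose(b+[.12],q(ph)); manip.servo_line(b+[.003],vel=.12)
print(manip.current_force()); effector.close(30); print('gap',manip.current_finger_gap(),manip.current_gripper_force())
manip.servo_line(b+[.16],vel=.2); print('gap',manip.current_finger_gap(),manip.current_force(),manip.current_clock())
if manip.current_finger_gap()>.012:
    B=[.509,-.429]; p2=best(B+[.16],0)
    manip.move_pose(B+[.16],q(p2)); print('gap',manip.current_finger_gap(),manip.current_tool_pos(),manip.current_clock())
E
```

```text
best [(np.float64(0.8119737599712563), 0.31279632679489655), (np.float64(2.330305105906496), 3.4543889803846897)]
[-0.0631  0.2722 -0.2522]
gap 0.015010731751925547 29.98009443283081
gap 0.015300347331011151 [ 0.4452 -0.2066 -1.2791] 5.875
best [(np.float64(0.5218998402383913), 0), (np.float64(1.8501863100477698), 3.141592653589793)]
gap 0.014909534004865357 [ 0.5103 -0.4263  0.1604] 7.5333
```

The bolt is held: the gap is 15 mm on the 16 mm shank and stays steady. I'll lower it into the bin, release it and look.

Run:
```python
from h import *
B=[.509,-.429]
manip.servo_line(B+[.012],vel=.12); print(manip.current_force()); effector.open_jaws(); manip.servo_line(B+[.2],vel=.25)
g=[.4741,-.2288]; ph=best(g+[.12],-.515+np.pi/2); manip.move_pose(g+[.16],q(ph)); print(manip.current_clock(),manip.current_tool_pos(),manip.current_tcp_rot())
for n in('scene','top'): cv2.imwrite(n+'_1.png',viewer.get_image(n)[:,:,::-1])
a=cv2.resize(cv2.imread('scene_1.png'),(784,588),interpolation=3); cv2.imwrite('pics/s1.png',a)
```

```text
[ 0.04363628  0.59068217 -0.70711243]
best [(np.float64(0.5733259666274136), 1.0557963267948964), (np.float64(2.193529759533674), 4.197388980384689)]
11.9333 [ 0.47419524 -0.23007173  0.15939803] [ 2.56502079e-01  9.66543641e-01  8.12336250e-05 -2.59173534e-04]
```

View pics/s1.png

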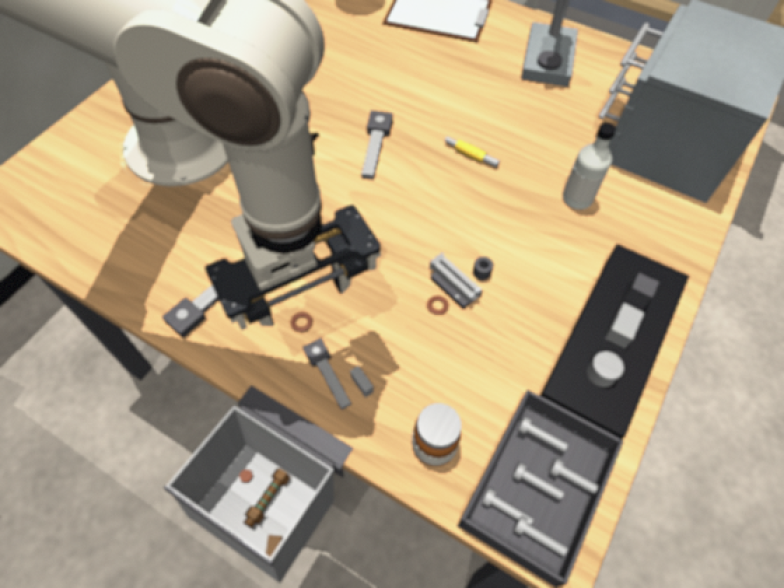

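The bolt lies in the bin at (268,498) and the gauge is undisturbed at (325,375). Now I'll grasp the gauge block and bring it in front of the mouth.

Run:
```python
from h import *
np.set_printoptions(precision=4,suppress=True)
g=[.4740,-.2286]; ph=-.513+np.pi/2
manip.servo_line(g+[.003],q(ph),vel=.12); print(manip.current_force(),manip.current_tool_pos())
effector.close(40); gp=manip.current_finger_gap(); print('gap',gp)
assert gp>.028
manip.servo_line(g+[.12],vel=.15)
M=np.array([.5516,.0038]);yw=-.305;d=np.array([np.cos(yw),np.sin(yw)])
P=M-.127*d; manip.move_pose([*P,.12],q(yw+np.pi/2)); manip.servo_line([*P,.0205],vel=.12); manip.sleep(.3)
print('gap',manip.current_finger_gap(),manip.current_force(),manip.current_wrist_torque(),manip.current_tool_pos(),manip.current_clock())
for n in('scene','top'): cv2.imwrite(n+'_2.png',viewer.get_image(n)[:,:,::-1])
a=cv2.resize(cv2.imread('scene_2.png')[130:230,235:350],None,fx=3.5,fy=4,interpolation=3);b=cv2.resize(cv2.imread('top_2.png')[140:240,220:315],None,fx=4,fy=4,interpolation=3)
cv2.imwrite('pics/s2.png',np.hstack([a,b]))
```

```text
[-0.0959  0.2131 -0.3035] [ 0.4746 -0.2288  0.0037]
gap 0.03141316559402797
gap 0.03109263825560318 [ 0.6009  0.4303 -1.3265] [ 0.0643 -0.1674  0.0472] [0.4308 0.0418 0.0209] 17.7417
```

View pics/s2.png

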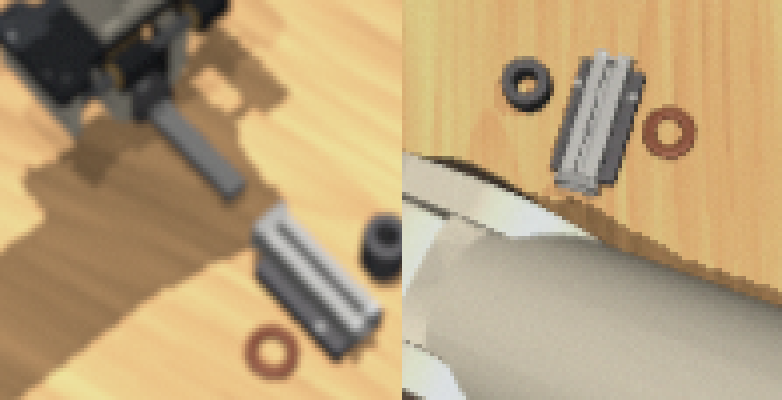

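The gauge is held with its tip at about (232,188) in the left crop, in line with the case's top slot. The arm blocks the top view. I'll check the tip's offset numerically, then insert in steps while watching the force.

```bash
cat >> h.py <<'E'
M=np.array([.5516,.0038]);yw=-.305;d=np.array([np.cos(yw),np.sin(yw)]);nrm=np.array([-d[1],d[0]])
E
python3 - <<'E'
from h import *
np.set_printoptions(precision=4,suppress=True)
un=lambda q_,s,o:(np.array(q_)+.5)/np.array(s)-.5+np.array(o)
w=onz('scene',un([[230,187],[218,195],[243,178],[152,107]],(3.5,4),(235,130)),.0275)[:,:2]-M
print('along/lateral',np.c_[w@d,w@nrm])
f0=manip.current_force(); 
for s in np.arange(-.117,-.071,.005):
    manip.servo_line([*(M+s*d),.0205],vel=.08); f=manip.current_force()-f0; fl=[f[:2]@d,f[:2]@nrm,f[2]]
    print(round(s,3),np.array(fl),manip.current_tool_pos()[2])
    if abs(fl[0])>8 or np.hypot(fl[1],fl[2])>12: print('stop');break
print(manip.current_wrist_torque(),manip.current_clock())
E
```

```text
along/lateral [[-0.0345 -0.004 ]
 [-0.0356 -0.0138]
 [-0.0336  0.0069]
 [-0.1119 -0.0045]]
-0.117 [ 0.1575  1.1621 -0.3878] 0.02056454694926108
-0.112 [1.1137 0.9238 0.3604] 0.020479829383420457
-0.107 [-0.3382  0.2862  0.6354] 0.020518210982327766
-0.102 [0.7394 0.3709 0.1071] 0.020536701903239387
-0.097 [0.7075 0.3309 0.7001] 0.020504593504719462
-0.092 [ 0.2708  0.0876 -0.0121] 0.020539472536043105
-0.087 [1.1246 0.4602 0.9951] 0.02050914823062028
-0.082 [-0.418   0.8025  0.0251] 0.02051887890161596
-0.077 [0.5642 0.5342 1.0411] 0.020525198733183637
-0.072 [0.6263 0.1414 1.083 ] 0.020547083013432728
[ 0.0729 -0.0863  0.0072] 20.3667
```

The tip should now be 20 mm inside with no resistance, so I'll continue until the block contacts the rim.

Run:
```python
from h import *
np.set_printoptions(precision=4,suppress=True)
f0=manip.current_force()
for s in np.r_[np.arange(-.064,-.025,.008),np.arange(-.023,-.006,.0015)]:
    manip.servo_line([*(M+s*d),.0205],vel=.06); f=manip.current_force()-f0; fl=np.array([f[:2]@d,f[:2]@nrm,f[2]])
    print(round(s,4),fl,(manip.current_tool_pos()[:2]-M)@d)
    if abs(fl[0])>12 or np.hypot(fl[1],fl[2])>20: print('stop');break
print(manip.current_wrist_torque(),manip.current_finger_gap(),manip.current_clock())
cv2.imwrite('scene_3.png',viewer.get_image('scene')[:,:,::-1])
```

```text
-0.064 [-0.2709 -0.1997 -0.4708] -0.06342655043870445
-0.056 [ 0.0683 -0.301  -0.0691] -0.05546877272306244
-0.048 [-0.7964  1.1224 -0.9052] -0.04748790611733918
-0.04 [-0.4299  0.1651 -0.6681] -0.03945161692945002
-0.032 [-0.2679 -0.2905 -0.4101] -0.0314593292603562
-0.023 [-0.3055 -0.3278 -0.1951] -0.022489310498104514
-0.0215 [-0.3131  0.7289  0.4164] -0.021566928828043494
-0.02 [ 0.0465  0.5071 -0.8395] -0.01991916669529872
-0.0185 [0.4231 0.215  0.4785] -0.018526358234231377
-0.017 [-5.0279 -0.0247  1.6887] -0.018255464668318764
-0.0155 [-8.1248 -1.3146  3.8376] -0.018142572520330382
-0.014 [-12.0168  -0.213    5.2748] -0.018088676579342156
stop
[ 0.6089  2.2861 -0.0964] 0.03139615745511691 23.5833
```

Contact came at TCP −18 mm, which is the block on the rim (about −17 mm expected). I'll relax the preload, release and check.

Run:
```python
from h import *
np.set_printoptions(precision=4,suppress=True)
manip.servo_line([*(M-.0165*d),.0195],vel=.05); print(manip.current_force())
effector.open_jaws(); manip.sleep(.2); p=M-.0175*d; manip.servo_line([*p,.2],vel=.2)
manip.move_pose([.42,-.2,.3],q(yw+np.pi/2)); manip.sleep(.3); print(manip.current_clock(),manip.current_force())
for n in('scene','top'): cv2.imwrite(n+'_4.png',viewer.get_image(n)[:,:,::-1])
a=cv2.resize(cv2.imread('scene_4.png')[150:225,270:350],None,fx=5,fy=6,interpolation=3);b=cv2.resize(cv2.imread('top_4.png')[145:220,235:300],None,fx=6,fy=6,interpolation=3)
cv2.imwrite('pics/s4.png',np.hstack([a,b]))
```

```text
[-6.2142  1.3324 -0.1987]
27.5167 [-0.7099 -0.5457 -0.4053]
```

View pics/s4.png

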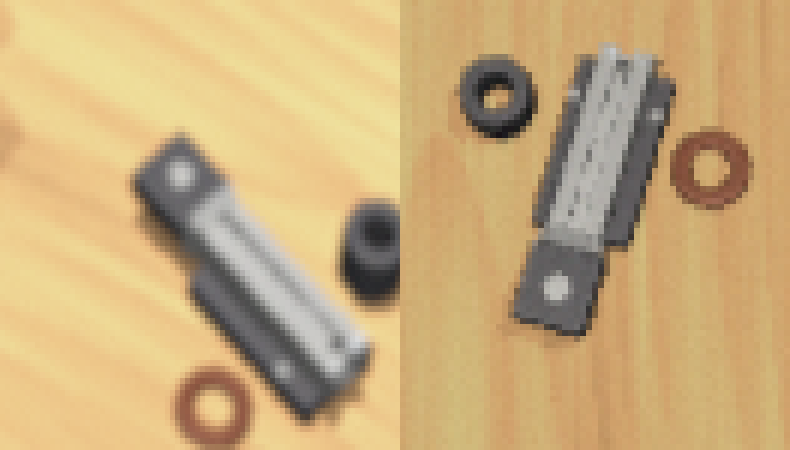

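The block at (180,190) in the left crop and (560,290) in the right crop sits flush against the mouth and square to the case. The collar nut and washer are undisturbed, and the arm is clear of everything.

```bash
python3 -c "
from bench import manip
print(manip.hand_in())"
```

```text
the job is handed in; nothing more can be done
None
```

The bolt is in the scrap bin, the feeler gauge is home in its case with the block against the rim, the arm is clear, and the job is handed in; the verdict was not shown.

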